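Open the breaker enclosure and switch on its main breaker

TASK

With a fingertip under its tab, gently flip the clear cover of the breaker enclosure up and right over until it leans back on its stop and stays open by itself. Then push the toggle of the wide three-pole main breaker fully over to ON, towards the cover's hinge. Pick nothing up, leave the two narrow single-pole breakers off, and do not disturb the loose things lying around.

Things in the scene. Friction and masses are not known exactly. Their poses are not given: they have to be found in the camera images.
- enclosure: Light grey breaker box on its back on a plywood board (250 x 370 x 15 mm), fixed, tab side away from the robot. Origin: board's underside, middle. x: from tab side to hinge side; y: along hinge and breaker row; z up. Rear half 156 (x) x 300 mm to z = 60, front half 140 x 284 mm to the rim at z = 115. Inside the rim (wall 7 mm): recess 126 x 270 mm, floor at z = 77 mm, the breakers in a row at x = 0
- cover (a joint): Angle of the clear cover, rad: 0 shut, 1.57 upright, 1.92 leaning back on its stop. Flat window in a dark frame, 140 mm from hinge to front edge, 280 mm wide, 6 mm thick, about 0.15 kg, no catch; let go before upright it falls shut, past upright it falls open onto its stop
- cover_tab (a point): Middle of the front edge, underside, of the cover's finger tab (moves with it), 161 mm from the hinge axis. The tab is a dark strip 110 mm wide (y), 6 mm thick, and juts out 21 mm from the box's front wall, with 55 mm of free height under it
- cover_hinge (a point): Middle of the cover's hinge axis, at enclosure x = +70 mm, z = 115.5 mm; the axis runs along the enclosure's y. It does not move
- main: Main breaker: three poles, 53 mm wide (y), the only wide one; fixed in any of three places about 80 mm apart in the row. Origin: its middle on the recess floor (77 mm above the bench); axes as the enclosure. Ivory front 45 mm (x) by 4 mm high, with a rounded hump along y, 13 mm high at x = 0
- main_toggle (a joint): Angle of the main toggle, rad: 0 OFF (leans 0.6 to -x, the tab side), 1.2 fully ON (leans 0.6 to +x, the hinge side). Stays where left; 2 to 5 N pushes it. One black bar 46 mm wide (y), 8 mm thick, its end 26 mm from its pivot line, which is along y at x = 0, z = 4 mm of the breaker
- main_tip (a point): Middle of the end edge of the main breaker's black toggle (moves with it): in OFF about 15 mm to -x of the breaker's middle and 25 mm above the recess floor
- way1: Single-pole breaker, 18 mm wide, in the same row, with a black toggle 11 mm wide; origin and axes as for the main breaker; to be left off
- way1_toggle (a joint): Angle of that single-pole toggle, rad: 0 OFF (leaning to -x), 1.2 ON
- way2: The other single-pole breaker, the same as the first
- way2_toggle (a joint): Angle of its toggle, rad: 0 OFF (leaning to -x), 1.2 ON
- meter: Loose hand-held multimeter lying on the bench beside the enclosure, 155 (x) x 78 (y) x 34 mm; origin under its middle
- spare_breaker: Loose spare single-pole breaker standing on end on the bench beside the enclosure, 62 x 18 mm, 86 mm high; origin under its middle
- tape: Loose roll of black tape lying flat on the bench, 68 mm across, 19 mm high; origin under its middle
- screwdriver: Loose grey-handled screwdriver lying on the bench, 190 mm long along its x, origin on its underside

How it is judged:
By the outcome, as a careful person would: the job done as asked, in the order asked, and still so for the second after the job is handed in, with the robot touching nothing.
It also fails if it takes over 51 s, if anything falls off the work surface, if the arm or the gripper's body presses on something with over 40 N, if the wrist force passes 120 N, or if a joint passes its speed limit or range.

ROBOT

A 6-joint arm with a two-finger parallel gripper is mounted at the origin on the work surface. World frame = base frame: x ahead of the robot, y to its left, z up, the work surface at z = 0. Lengths are in m, angles in rad, forces in N, time in s.
With the tool pointing down it reaches from about 0.35 to 0.975 m from the base axis. Payload 4.9 kg.
Tool frame: the origin (TCP) lies at the very end of the fingers, on their centre line; the grasp point (between the pads) lies 19 mm behind it; z points along the fingers, y is the direction in which the jaws open and shut (so a half turn about z gives the same grasp; the last joint's range is limited). The gripper opens to 85 mm and grips with 20 to 120 N. Pads are 22 mm wide; open, the fingers measure 114 mm over their backs; the gripper's body (76 mm by 85 mm) begins 54 mm behind the grasp point. The pads swing forward as they close: fully open they stand 13 mm farther back than shut.
Start: joints at [1.209, 0.053, 1.613, -0, 1.476, -0.119], TCP at [0.15, 0.607, 0.231] pointing down, gripper open.
Joint ranges: [-3.01, 3.01], [-1.01, 2.22], [0.06, 2.58], [-1.02, 4.17], [0.09, 2.62], [-3.14, 3.14]. Speed limits (rad/s): [2.57, 2.57, 3.14, 3.14, 3.14, 3.14].

INTERFACE

Orientations are given as a unit quaternion [w, x, y, z].
In Python, from plant import monitor, eyes, manip gives the robot as it stands.
- The arm moves only by the tool step_arm, never from a script. Its argument "motion" is a list of rows, each a list of 7 numbers: the shift along the world's x, y, z scaled (see below), then the turn, a rotation vector about the world's x, y, z scaled (see below), then the closure in counts, from 0 (fully open) to 255 (shut). In form: [[x, y, z, ax, ay, az, grip], ...]. A call has 1 to 10 rows; each row is the pose to reach, as a shift and turn from the pose commanded when the call began; what a row does not reach only later rows make up. The controller multiplies each number of a shift by 0.5 m and each number of a turn by 1.5 rad. A row lasts 1/10 s, in which the tool goes at most 50 mm and 8.59 degrees, less where a joint would pass 70% of its speed; a pose out of reach is approached as far as the arm can. A call with a number of a shift or a turn outside -1 to 1 is refused whole. A call with a gripper value outside its range is refused whole. The fingers move at their own pace and stop on an object; the grip force is fixed at half the most. Time passes only in rows, so rows that repeat a pose let the fingers close. It gives the time, the measured TCP pose, the force and the opening at its end, in the units of the state.
- monitor.state(): the state, without advancing time (a new reading comes with each control period).
- eyes.grab_frame(name): name is "scene" or "top" or "wrist"; returns a dict with "pixels" (420x560x3 uint8, red, green, blue), "mtx" (3x3 intrinsics, pixels), "rvec" (rotation vector, rad) and "tvec" (3), from world to camera coordinates, as OpenCV has them; the wrist camera has in their place "hand_eye" (4x4, takes a point from camera to tool coordinates, whose origin is the TCP and whose axes are the flange's). Camera axes: x right, y down, z forward; pixel columns grow to the right and rows downward; lengths in m; the calibration is good to about 2 mm. A picture is of the moment at which its call begins: read the wrist's pose just before it. There is no depth.
- manip.job_done(): hands the job in, once; it reports no verdict.
Trained networks look in the newest picture that a camera, given by its name, has taken for a name from the list of things; names that differ only in an ending like _2 or _b are one class to them, and where a whole thing is asked for, a point or a joint stands for the part that bears it (a point fixed in the world has none). Each returns a list of dicts, best first, with "p" (0 to 1); they miss things now and then, are a little off and sometimes report something else, mostly with a low value. They report only what shows in the picture. A call takes as long as a camera call.
- eyes.look_for(name, camera): "box" ([centre column, centre row, width, height] in pixels, round what is visible of it).
- eyes.pinpoint(name, camera): "uv" ([column, row] in pixels: a listed point, or the origin of a listed thing).
The state is a dict: "time": time; "joint_pos": joint angles; "joint_vel": joint speeds; "joint_efforts": joint torques, N m; "tool_pos": TCP position; "tool_rot": TCP orientation; "contact_force": force on the tool from outside, world axes, zero at the start; "ft_torque": the same for the moment, N m; "gripper_width": opening from 0.0 (shut) to 1.0 (fully open).
Only numpy, scipy, OpenCV 4.12 (cv2) and the standard library are available. Lean on these libraries where they do the work, as an engineer would, in place of code of your own. Each camera call takes 0.05 s, during which the arm holds its last target.

## Working session

There is one attempt and no reset: what is moved stays moved. The work goes in short steps, Python scripts to look and compute and a tool call to move; the robot and the scene stay as the last step left them, time stands still between calls to the robot, and variables do not carry over. Pictures are saved under pics/ and viewed, and the job is handed in when it is done.

Besides the shell and the picture viewer there is one more tool, called after "Call:" by a JSON object that holds its "name" and its "arguments". step_arm: Moves the arm, as the interface text tells. Its arguments: {"type":"object","properties":{"motion":{"type":"array","items":{"type":"array","items":{"type":"number"}}}},"required":["motion"]}

```bash
ls; mkdir -p pics; python3 - <<'E'
from plant import monitor, eyes, manip
import cv2
s=monitor.state(); print(s)
for n in ["scene","top"]:
    f=eyes.grab_frame(n); cv2.imwrite(f"pics/{n}0.png",f["pixels"][:,:,::-1])
    print(n,f["mtx"],f["rvec"],f["tvec"])
    for t in ["cover_tab","cover_hinge","main","main_tip","way1","way2","enclosure","meter","spare_breaker","tape","screwdriver"]:
        print(t,[(round(d["p"],2),[round(float(v),1) for v in d["uv"]]) for d in eyes.pinpoint(t,n)[:3]])
E
```

```text
pics
{'time': 0.0, 'joint_pos': array([ 1.20902126e+00,  5.33727266e-02,  1.61428285e+00, -4.74305974e-05,
        1.47599582e+00, -1.19017567e-01]), 'joint_vel': array([ 1.17775619e-03,  3.25996125e-05,  5.03703486e-05,  3.82483272e-05,
        6.66308851e-04, -2.46465144e-03]), 'joint_efforts': array([ 2.62727852e-03, -3.93672502e+01, -3.70187473e+01,  5.53565189e-05,
        6.78362310e-03,  1.02606222e-06]), 'tool_pos': array([0.1500402 , 0.60608568, 0.23005984]), 'tool_rot': array([-2.22153202e-04,  1.21078612e-01,  9.92642388e-01, -1.00539221e-03]), 'contact_force': array([ 0.08026476,  0.38089636, -0.86938933]), 'ft_torque': array([-0.03564621, -0.00670456,  0.00769965]), 'gripper_width': 0.9993074819975157}
scene [[502.99090727   0.         282.63825246]
 [  0.         502.99090727 201.47270372]
 [  0.           0.           1.        ]] [ 0.91021616  2.32294819 -1.23045568] [ 0.3531073  -0.09267646  1.7822276 ]
cover_tab [(0.95, [278.0, 235.7])]
cover_hinge [(0.76, [315.4, 206.7])]
main [(0.24, [279.3, 237.3])]
main_tip []
way1 []
way2 []
enclosure [(0.82, [296.9, 248.2])]
meter [(0.89, [377.0, 302.2]), (0.26, [278.8, 235.1])]
spare_breaker [(0.98, [213.3, 231.9])]
tape [(0.64, [247.1, 209.4]), (0.35, [212.3, 231.1])]
screwdriver [(0.49, [210.3, 196.7])]
top [[529.77865265   0.         274.20361386]
 [  0.         529.77865265 215.57800999]
 [  0.           0.           1.        ]] [ 2.12107512 -2.10696616  0.20140869] [0.01496288 0.51878689 1.30416714]
cover_tab [(0.83, [235.8, 178.8])]
cover_hinge [(0.62, [247.5, 240.7])]
main []
main_tip [(0.7, [245.7, 239.1])]
way1 []
way2 []
enclosure [(0.85, [244.6, 218.9])]
meter [(0.66, [138.0, 222.8])]
spare_breaker [(0.47, [332.8, 178.2])]
tape [(0.74, [351.4, 234.1])]
screwdriver [(0.82, [388.1, 212.1])]
```

View pics/scene0.png

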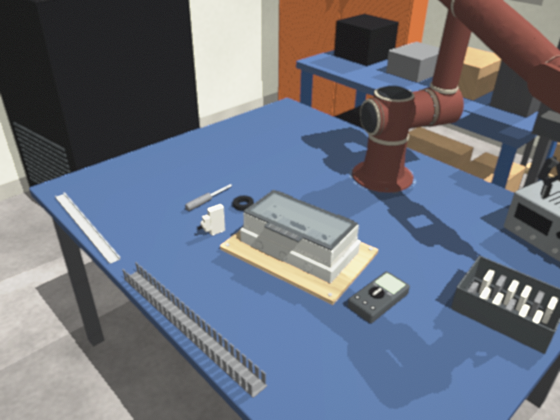

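View pics/top0.png

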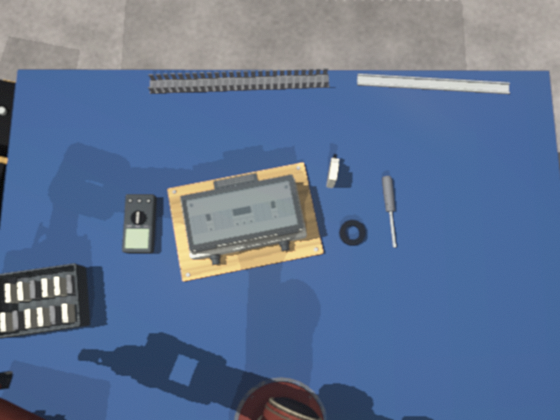

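```bash
python3 - <<'E'
import cv2
a=cv2.imread("pics/top0.png")[150:290,155:335]; cv2.imwrite("pics/topc.png",cv2.resize(a,None,fx=4.4,fy=4.28,interpolation=cv2.INTER_CUBIC))
a=cv2.imread("pics/scene0.png")[180:310,210:385]; cv2.imwrite("pics/scenec.png",cv2.resize(a,None,fx=4.5,fy=4.5,interpolation=cv2.INTER_CUBIC))
E
```

```text
(no output)
```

View pics/topc.png

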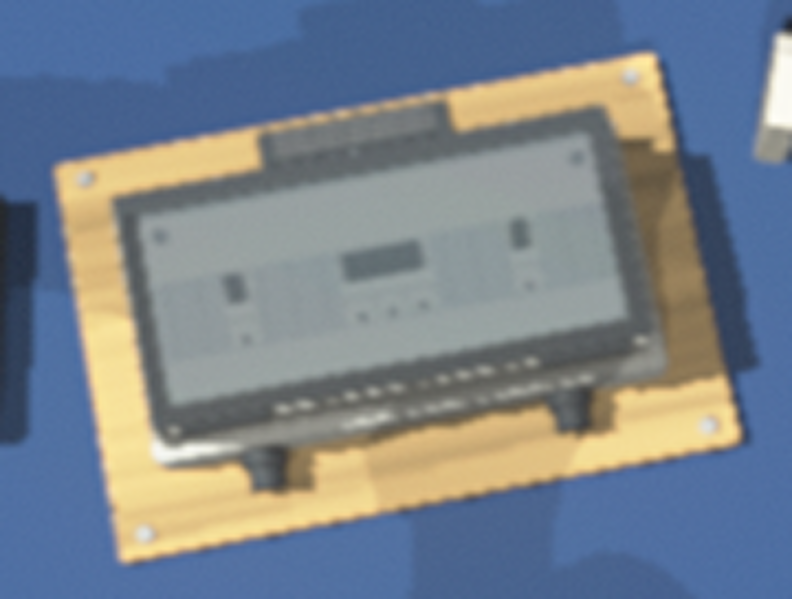

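View pics/scenec.png

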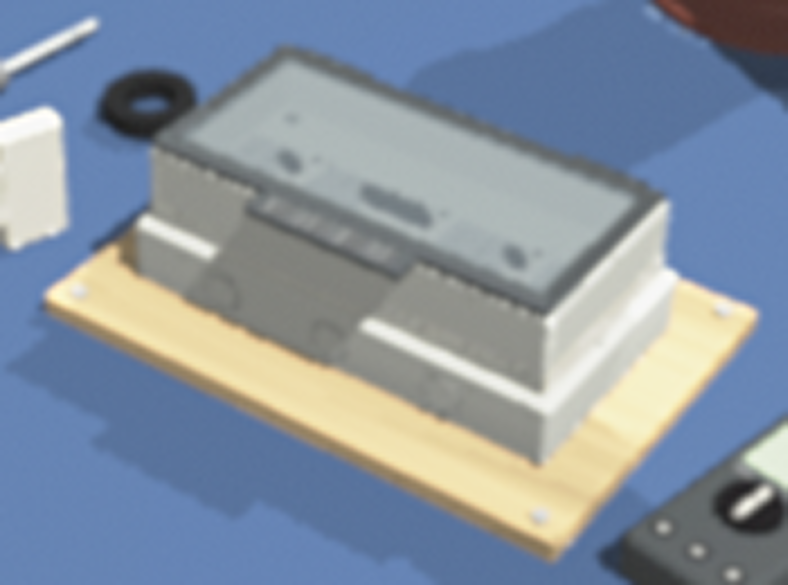

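```bash
cat > h.py <<'E'
import numpy as np, cv2
from scipy.spatial.transform import Rotation as R
CAM={"scene":(np.array([[502.99090727,0,282.63825246],[0,502.99090727,201.47270372],[0,0,1]]),np.array([0.91021616,2.32294819,-1.23045568]),np.array([0.3531073,-0.09267646,1.7822276])),
"top":(np.array([[529.77865265,0,274.20361386],[0,529.77865265,215.57800999],[0,0,1]]),np.array([2.12107512,-2.10696616,0.20140869]),np.array([0.01496288,0.51878689,1.30416714]))}
def proj(P,c):
    K,r,t=CAM[c]; return cv2.projectPoints(np.atleast_2d(P).astype(float),r,t,K,None)[0][:,0]
def ray(uv,c,z):
    K,r,t=CAM[c]; Rm=cv2.Rodrigues(r)[0]; o=-Rm.T@t; d=Rm.T@np.linalg.inv(K)@np.r_[uv,1]
    return o+d*(z-o[2])/d[2]
def e2w(p,pose):
    p=np.atleast_2d(p); x,y,th=pose; c,s=np.cos(th),np.sin(th)
    return np.c_[x+c*p[:,0]-s*p[:,1],y+s*p[:,0]+c*p[:,1],p[:,2]]
def off(uv,pose): pass
E
python3 - <<'E'
from h import *
from scipy.optimize import least_squares
T=[((55,163),(-.125,-.185,.015)),((657,54),(-.125,.185,.015)),((741,443),(.125,.185,.015)),((123,560),(.125,-.185,.015)),
((116,200),(-.07,-.14,.121)),((605,108),(-.07,.14,.121)),((262,133),(-.091,-.055,.121)),((445,103),(-.091,.055,.121))]
S=[((550,550),(-.125,-.185,.015)),((757,315),(.125,-.185,.015)),((47,292),(-.125,.185,.015)),((545,308),(-.07,-.14,.119)),((155,145),(-.07,.14,.119)),((285,48),(.07,.14,.121)),((667,190),(.07,-.14,.121))]
tu=np.array([(155+a/4.4,150+b/4.28) for (a,b),_ in T]);su=np.array([(210+a/4.5,180+b/4.5) for (a,b),_ in S])
tp=[p for _,p in T];sp=[p for _,p in S]
f=lambda q:np.r_[(proj(e2w(tp,q),"top")-tu).ravel(),(proj(e2w(sp,q),"scene")-su).ravel()]
for w in ("t","s","b"):
    g={"t":lambda q:f(q)[:16],"s":lambda q:f(q)[16:],"b":f}[w]
    r=least_squares(g,[.5,.05,3.0],loss="soft_l1");print(w,r.x,np.abs(g(r.x)).max())
print(f(r.x).reshape(-1,2).round(1).tolist())
q=r.x
for n,p in dict(tab=(-.091,0,.1155),hinge=(.07,0,.1155),tip=(-.015,0,.102)).items(): print(n,e2w(p,q)[0],proj(e2w(p,q),"top"))
for n,uv,z in [("meter",(138,222.8),0.034),("spare",(332.8,178.2),.0),("tape",(351.4,234),.01),("sd",(388,212),.01)]: 
    P=ray(uv,"top",z); d=P[:2]-q[:2];c,s=np.cos(q[2]),np.sin(q[2]);print(n,P,"local",c*d[0]+s*d[1],-s*d[0]+c*d[1])
# main lateral position
for uv in [(383,262),(235,288),(520,233)]:
    P=ray((155+uv[0]/4.4,150+uv[1]/4.28),"top",.102); d=P[:2]-q[:2];print(uv,c*d[0]+s*d[1],-s*d[0]+c*d[1])
E
```

```text
t [0.51141598 0.09598144 3.34076968] 1.2536223254715537
s [0.51689681 0.10094199 3.33619246] 2.039720226170857
b [0.51232715 0.09678214 3.33879791] 2.7296864213414267
[[0.2, 0.1], [-0.3, 0.1], [-0.1, 0.2], [-0.7, 0.0], [-1.0, -1.2], [0.1, -0.8], [-1.4, -0.2], [1.0, -1.4], [0.5, -2.6], [-0.1, -1.8], [-0.3, -0.9], [0.2, 0.4], [-0.7, -1.8], [0.6, -2.7], [0.2, -0.7]]
tab [0.60156338 0.11461173 0.1155    ] [[235.37140809 177.39951918]]
hinge [0.44368389 0.08306707 0.1155    ] [[247.008282   240.67734511]]
tip [0.52703642 0.09972108 0.102     ] [[241.17097897 208.05055178]]
meter [0.50099721 0.37124593 0.034     ] local -0.04266521374674061 -0.27136400008431383
spare [ 0.63262302 -0.13824033  0.        ] local -0.07191645580797762 0.2540367759326356
tape [ 0.47900794 -0.18367481  0.01      ] local 0.08762321126844184 0.2684929098949118
sd [ 0.53840295 -0.28138531  0.01      ] local 0.048523773234042056 0.37594682373076344
(383, 262) -0.006730502212387179 0.000708335476952828
(235, 288) -0.0074451471109507165 -0.08334563967519644
(520, 233) -0.00893103266927857 0.07934131508617756
```

```bash
cat >> h.py <<'E'
POSE=(0.5117,0.0963,3.340)
def rot(tilt,yaw=0.0):
    # tool y along -enclosure y ; tool z down tilted toward +enc x
    th=POSE[2]+yaw; ex=np.array([np.cos(th),np.sin(th),0]); ey=np.array([-np.sin(th),np.cos(th),0])
    z=ex*np.sin(tilt)-np.array([0,0,1])*np.cos(tilt); y=-ey; x=np.cross(y,z)
    return R.from_matrix(np.c_[x,y,z])
def q2r(q): return R.from_quat([q[1],q[2],q[3],q[0]])
def move(local,rt,p0,r0):
    P=e2w(local,POSE)[0]; 
    return P,((P-p0)/.5).round(4),((rt*r0.inv()).as_rotvec()/1.5).round(4)
def loc(P):
    d=np.array(P[:2])-POSE[:2];c,s=np.cos(POSE[2]),np.sin(POSE[2]);return np.array([c*d[0]+s*d[1],-s*d[0]+c*d[1],P[2]])
E
python3 - <<'E'
from h import *
from plant import monitor
s=monitor.state(); r0=q2r(s["tool_rot"]);print(r0.as_matrix().round(3))
print(move((-.16,0,.24),rot(np.radians(50)),np.array([.15,.607,.231]),r0))
E
```

```text
[[-0.971  0.24  -0.   ]
 [ 0.24   0.971 -0.   ]
 [ 0.    -0.    -1.   ]]
(array([0.66856108, 0.12783731, 0.24      ]), array([ 1.0371, -0.9583,  0.018 ]), array([0.013 , 0.5861, 0.2751]))
```

Call:
{"name": "step_arm", "arguments": {"motion": [[0.8,-0.75,0.1,0.013,0.586,0.275,255],[0.8,-0.75,0.1,0.013,0.586,0.275,255],[0.8,-0.75,0.1,0.013,0.586,0.275,255],[0.8,-0.75,0.1,0.013,0.586,0.275,255],[0.8,-0.75,0.1,0.013,0.586,0.275,255],[0.8,-0.75,0.1,0.013,0.586,0.275,255],[0.8,-0.75,0.1,0.013,0.586,0.275,255],[0.8,-0.75,0.1,0.013,0.586,0.275,255],[0.8,-0.75,0.1,0.013,0.586,0.275,255],[0.8,-0.75,0.1,0.013,0.586,0.275,255]]}}

```text
time: 2.2
tool_pos: [0.515, 0.2645, 0.2765]
tool_rot: [-0.421, -0.09, 0.902, -0.042]
contact_force: [1.1, 0.3, -0.1]
gripper_width: 0.0
```

```bash
python3 - <<'E'
from h import *
from plant import monitor
s=monitor.state(); r0=q2r(s["tool_rot"]);print(s["time"],s["tool_pos"],s["joint_pos"],s["contact_force"],loc(s["tool_pos"]),(r0.inv()*rot(np.radians(50))).magnitude())
print(move((-.16,0,.24),rot(np.radians(50)),s["tool_pos"],r0))
E
```

```text
2.2 [0.51501044 0.26450868 0.27652698] [ 0.30572342  0.45791931  1.22658338  0.11317595  2.32367703 -1.42374229] [ 1.12308465  0.31459972 -0.13516648] [-0.0364008  -0.16425621  0.27652698] 0.0005070392420899574
(array([0.66856108, 0.12783731, 0.24      ]), array([ 0.3071, -0.2733, -0.0731]), array([0.    , 0.    , 0.0003]))
```

Call:
{"name": "step_arm", "arguments": {"motion": [[0.31,-0.27,-0.07,0,0,0,255],[0.31,-0.27,-0.07,0,0,0,255],[0.31,-0.27,-0.07,0,0,0,255],[0.31,-0.27,-0.07,0,0,0,255],[0.31,-0.27,-0.07,0,0,0,255],[0.31,-0.27,-0.07,0,0,0,255]]}}

```text
time: 2.8
tool_pos: [0.6692, 0.1295, 0.2398]
tool_rot: [-0.421, -0.089, 0.902, -0.041]
contact_force: [1.1, 0.2, 0.0]
gripper_width: 0.001
```

```bash
cat > st.py <<'E'
from h import *
from plant import monitor,eyes
def st(tilt=50):
    s=monitor.state(); r0=q2r(s["tool_rot"]);print("t",s["time"],"P",s["tool_pos"].round(4),"loc",loc(s["tool_pos"]).round(4),"F",s["contact_force"].round(2),"j",s["joint_pos"].round(2),"tilt",np.degrees(np.arccos(-r0.as_matrix()[2,2])).round(1))
    return s,r0
def pic(cam,name,crop=None):
    f=eyes.grab_frame(cam);a=f["pixels"][:,:,::-1]
    if crop: a=a[crop[1]:crop[3],crop[0]:crop[2]]; k=min(800/a.shape[1],600/a.shape[0]); a=cv2.resize(a,None,fx=k,fy=k,interpolation=cv2.INTER_CUBIC)
    cv2.imwrite(f"pics/{name}.png",a); return f
E
python3 - <<'E'
from st import *
s,r0=st()
f=pic("wrist","w1"); print(f["mtx"],f["hand_eye"])
for t in ["cover_tab","main_tip","main"]: print(t,eyes.pinpoint(t,"wrist")[:2])
print(move((-.13,0,.085),rot(np.radians(50)),s["tool_pos"],r0))
E
```

```text
t 2.8 P [0.6692 0.1295 0.2398] loc [-0.161  -0.0015  0.2398] F [1.08 0.24 0.04] j [ 0.11  0.75  0.88 -0.1   2.38 -1.7 ] tilt 50.1
[[317.4057742    0.         278.23895646]
 [  0.         317.4057742  208.91438299]
 [  0.           0.           1.        ]] [[ 2.22251981e-04 -9.61294028e-01 -2.75524485e-01  7.00275705e-02]
 [ 9.99999456e-01 -6.70545374e-05  1.04060075e-03  7.56695004e-04]
 [-1.01879846e-03 -2.75524566e-01  9.61293491e-01 -1.42981222e-01]
 [ 0.00000000e+00  0.00000000e+00  0.00000000e+00  1.00000000e+00]]
cover_tab [{'uv': [277.5, 251.5], 'p': 0.58}]
main_tip []
main []
(array([0.63914963, 0.12192406, 0.085     ]), array([-0.0602, -0.0151, -0.3097]), array([ 0.0001, -0.0011,  0.0019]))
```

View pics/w1.png

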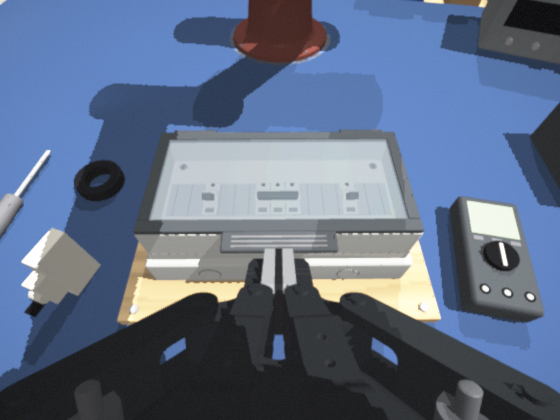

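```bash
cat >> st.py <<'E'
def wproj(local,f,s):
    Rt=q2r(s["tool_rot"]).as_matrix();W=e2w(local,POSE)
    T=(W-s["tool_pos"])@Rt; H=f["hand_eye"]; C=(T-H[:3,3])@H[:3,:3]; u=C@f["mtx"].T; return u[:,:2]/u[:,2:]
E
python3 - <<'E'
from st import *
s,r0=st(); f=pic("wrist","w2",(120,110,440,350))
L=[(-.091,-.055,.1155),(-.091,.055,.1155),(-.07,-.14,.121),(-.07,.14,.121),(-.125,-.185,.015),(-.125,.185,.015),(.07,.14,.121),(.07,-.14,.121)]
u=wproj(L,f,s); print(u.round(1).tolist())
a=f["pixels"][:,:,::-1].copy()
a=cv2.resize(a[110:350,120:440],None,fx=2.5,fy=2.5)
for p in u: cv2.circle(a,(int((p[0]-120)*2.5),int((p[1]-110)*2.5)),3,(0,0,255),-1)
cv2.imwrite("pics/w2.png",a)
E
```

```text
t 3.0 P [0.6679 0.1326 0.2428] loc [-0.1603 -0.0048  0.2428] F [0.14 0.74 0.51] j [ 0.11  0.74  0.88 -0.1   2.38 -1.7 ] tilt 49.9
[[330.2, 252.7], [214.2, 252.6], [416.6, 230.8], [128.2, 230.3], [433.8, 318.4], [112.5, 318.0], [158.7, 130.6], [388.7, 130.9]]
```

View pics/w2.png

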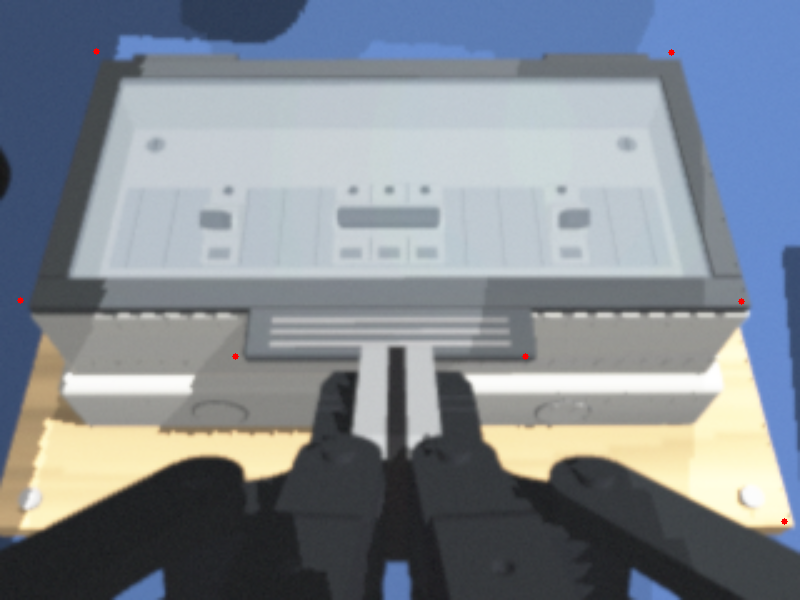

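Call:
{"name": "step_arm", "arguments": {"motion": [[0,0,-0.1,0,0,0,255],[0,0,-0.2,0,0,0,255],[-0.03,-0.01,-0.28,0,0,0,255],[-0.06,-0.015,-0.31,0,0,0,255],[-0.06,-0.015,-0.31,0,0,0,255],[-0.06,-0.015,-0.31,0,0,0,255]]}}

```text
time: 3.65
tool_pos: [0.6387, 0.1245, 0.0883]
tool_rot: [-0.42, -0.09, 0.902, -0.042]
contact_force: [0.4, 0.4, 0.6]
gripper_width: -0.002
```

```bash
python3 - <<'E'
from st import *
s,r0=st(); f=pic("wrist","w3",(120,110,440,350)); g=pic("scene","s3",(180,140,380,290)); st()
print(move((-.088,0,.085),rot(np.radians(50)),s["tool_pos"],r0))
E
```

```text
t 3.65 P [0.6387 0.1245 0.0883] loc [-0.1301 -0.0026  0.0883] F [0.44 0.4  0.62] j [ 0.11  0.8   1.07 -0.08  2.15 -1.67] tilt 49.9
t 3.75 P [0.6403 0.1243 0.0897] loc [-0.1316 -0.0021  0.0897] F [ 0.33 -0.97  0.2 ] j [ 0.11  0.8   1.06 -0.08  2.15 -1.67] tilt 49.7
(array([0.59797359, 0.11364552, 0.085     ]), array([-0.0815, -0.0217, -0.0066]), array([-0.0001,  0.001 , -0.0007]))
```

View pics/w3.png

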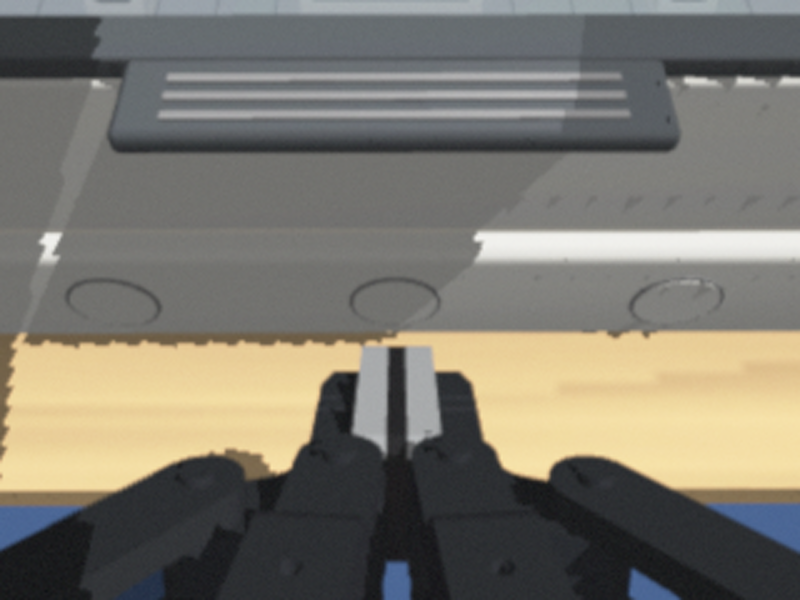

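View pics/s3.png

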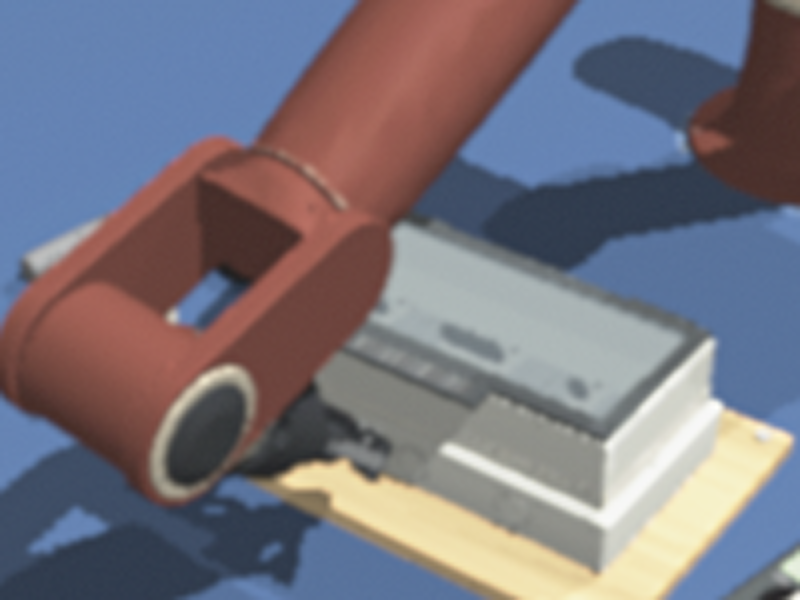

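```bash
python3 - <<'E'
import numpy as np
S=[((0.15,.6064,.2303),(.05337,1.61428,1.47600)),((.515,.2645,.2765),(.4579,1.2266,2.3237)),((.6685,.131,.241),(.745,.88,2.38)),((.6395,.1244,.089),(.80,1.065,2.15))]
A=[];b=[]
for p,(a,c,e) in S:
    r=np.hypot(p[0],p[1])
    A+= [[1,0,np.sin(a),np.sin(a+c),np.sin(a+c+e)],[0,1,np.cos(a),np.cos(a+c),np.cos(a+c+e)]]; b+=[r,p[2]]
x,res,rk,sv=np.linalg.lstsq(np.array(A),np.array(b),rcond=None); print(x,res,sv, np.array(A)@x-b)
E
```

```text
[-0.00339629  0.16166827  0.38805209  0.61106765  0.25934314] [0.00019895] [3.57374015 2.6188698  0.55863092 0.20353424 0.12809215] [ 0.00029777  0.00043359 -0.00133689 -0.00398958 -0.00846891  0.00428025
  0.00950802 -0.00072426]
```

Call:
{"name": "step_arm", "arguments": {"motion": [[-0.04,-0.01,-0.006,0,0,0,255],[-0.07,-0.015,-0.006,0,0,0,255],[-0.09,-0.018,-0.006,0,0,0,255],[-0.09,-0.018,-0.006,0,0,0,255]]}}

```text
time: 4.15
tool_pos: [0.5944, 0.1149, 0.0859]
tool_rot: [-0.419, -0.09, 0.903, -0.042]
contact_force: [1.0, 1.2, 1.1]
gripper_width: 0.0
```

```bash
cat >> st.py <<'E'
def arc(deg,tilt=50.):
    th=np.radians(deg);t=np.radians(tilt); n=np.array([np.cos(t),np.sin(t)])
    g=.015*np.tan(max(0,np.radians(90-tilt)-th))
    C=np.array([.07,.1155])+.146*np.array([-np.cos(th),np.sin(th)])+g*np.array([-np.sin(th),-np.cos(th)])
    T=C-.011*n; return np.array([T[0],0,T[1]])
def rows(degs,p0):
    for d in degs: 
        P=e2w(arc(d),POSE)[0]; print(d,arc(d).round(4),((P-p0)/.5).round(3).tolist())
E
python3 - <<'E'
from st import *
s,r0=st(); pic("wrist","w4",(120,110,440,350));a=st()[0];pic("scene","s4",(180,140,380,290));b=st()[0]
p=(s["tool_pos"]+a["tool_pos"]+b["tool_pos"])/3; print(loc(p))
rows([0,3,6,9,12,15],p)
E
```

```text
t 4.15 P [0.5944 0.1149 0.0859] loc [-0.0847 -0.0019  0.0859] F [1.02 1.16 1.08] j [ 0.1   0.7   1.22 -0.08  2.09 -1.67] tilt 49.8
t 4.2 P [0.5949 0.1148 0.0857] loc [-0.0852 -0.0018  0.0857] F [ 0.26 -0.85  0.15] j [ 0.1   0.7   1.22 -0.08  2.09 -1.67] tilt 49.8
t 4.25 P [0.595  0.1148 0.0854] loc [-0.0853 -0.0017  0.0854] F [ 0.51  0.45 -0.16] j [ 0.1   0.7   1.22 -0.08  2.09 -1.67] tilt 49.8
[-0.08508671 -0.00181167  0.08569561]
0 [-0.0831  0.      0.0945] [-0.003, -0.004, 0.018]
3 [-0.0835  0.      0.1034] [-0.002, -0.004, 0.035]
6 [-0.0833  0.      0.1123] [-0.003, -0.004, 0.053]
9 [-0.0827  0.      0.121 ] [-0.004, -0.004, 0.071]
12 [-0.0815  0.      0.1296] [-0.006, -0.005, 0.088]
15 [-0.0799  0.      0.1381] [-0.009, -0.006, 0.105]
```

View pics/w4.png

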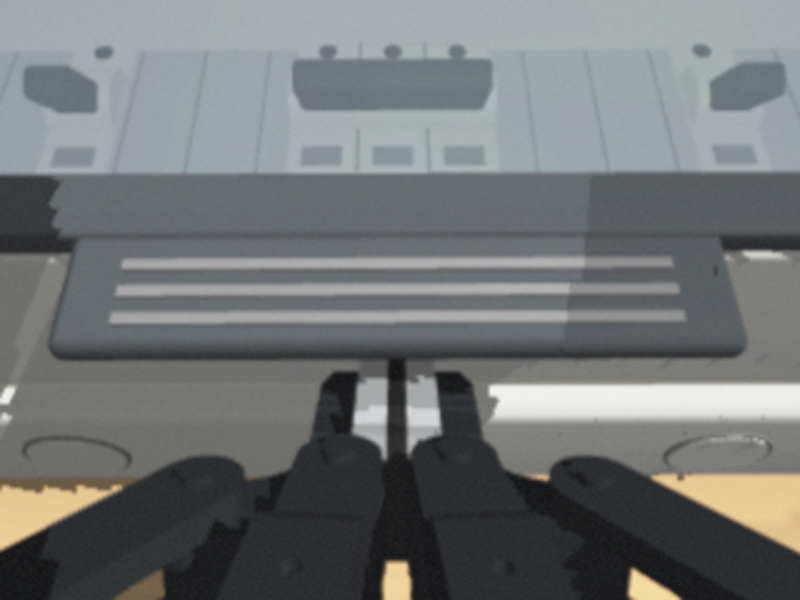

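Call:
{"name": "step_arm", "arguments": {"motion": [[-0.003,-0.004,0.01,0,0,0,255],[-0.003,-0.004,0.018,0,0,0,255],[-0.002,-0.004,0.026,0,0,0,255],[-0.002,-0.004,0.035,0,0,0,255],[-0.003,-0.004,0.044,0,0,0,255],[-0.003,-0.004,0.053,0,0,0,255],[-0.003,-0.004,0.062,0,0,0,255],[-0.004,-0.004,0.071,0,0,0,255]]}}

```text
time: 5.05
tool_pos: [0.5914, 0.1126, 0.1195]
tool_rot: [-0.421, -0.09, 0.902, -0.042]
contact_force: [1.2, -0.1, -0.5]
gripper_width: 0.001
```

```bash
python3 - <<'E'
from st import *
s,r0=st(); pic("wrist","w5",(120,110,440,350));a=st()[0];pic("scene","s5",(180,140,380,290));b=st()[0]
p=(s["tool_pos"]+a["tool_pos"]+b["tool_pos"])/3; print(loc(p))
rows(range(9,42,3),p)
E
```

```text
t 5.05 P [0.5914 0.1126 0.1195] loc [-0.0814 -0.0003  0.1195] F [ 1.15 -0.15 -0.47] j [ 0.1   0.66  1.22 -0.09  2.13 -1.68] tilt 50.0
t 5.1 P [0.5917 0.1127 0.1205] loc [-0.0817 -0.0003  0.1205] F [1.02 0.98 0.22] j [ 0.1   0.66  1.22 -0.09  2.13 -1.68] tilt 49.9
t 5.15 P [0.5918 0.1127 0.1201] loc [-0.0817 -0.0003  0.1201] F [0.61 0.63 0.76] j [ 0.1   0.66  1.22 -0.09  2.13 -1.68] tilt 49.9
[-0.08159514 -0.00028262  0.12003003]
9 [-0.0827  0.      0.121 ] [0.002, -0.0, 0.002]
12 [-0.0815  0.      0.1296] [0.0, -0.001, 0.019]
15 [-0.0799  0.      0.1381] [-0.003, -0.001, 0.036]
18 [-0.0778  0.      0.1464] [-0.007, -0.002, 0.053]
21 [-0.0752  0.      0.1546] [-0.012, -0.003, 0.069]
24 [-0.0722  0.      0.1625] [-0.018, -0.004, 0.085]
27 [-0.0687  0.      0.1703] [-0.025, -0.006, 0.1]
30 [-0.0648  0.      0.1778] [-0.033, -0.007, 0.116]
33 [-0.0605  0.      0.185 ] [-0.041, -0.009, 0.13]
36 [-0.0558  0.      0.192 ] [-0.05, -0.011, 0.144]
39 [-0.0507  0.      0.1988] [-0.06, -0.013, 0.157]
```

View pics/w5.png

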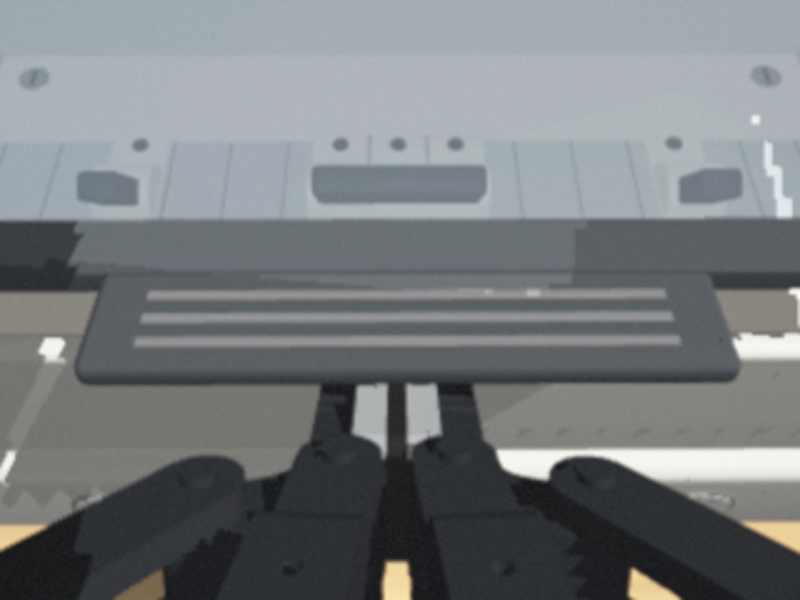

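View pics/s5.png

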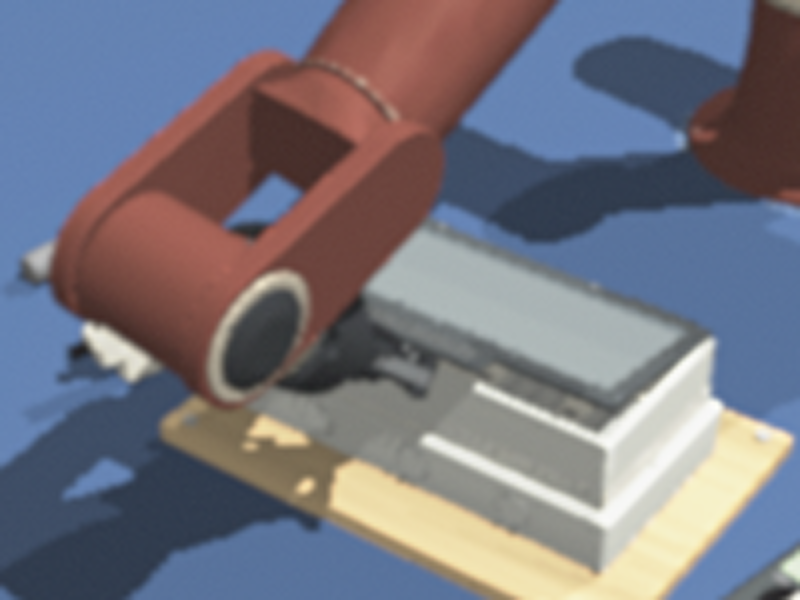

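Call:
{"name": "step_arm", "arguments": {"motion": [[0.0,0,0.019,0,0,0,255],[-0.003,-0.001,0.036,0,0,0,255],[-0.007,-0.002,0.053,0,0,0,255],[-0.012,-0.003,0.069,0,0,0,255],[-0.018,-0.004,0.085,0,0,0,255],[-0.025,-0.006,0.1,0,0,0,255],[-0.033,-0.007,0.116,0,0,0,255],[-0.041,-0.009,0.13,0,0,0,255],[-0.05,-0.011,0.144,0,0,0,255],[-0.06,-0.013,0.157,0,0,0,255]]}}

```text
time: 6.15
tool_pos: [0.5611, 0.106, 0.1983]
tool_rot: [-0.42, -0.09, 0.902, -0.042]
contact_force: [0.5, 0.3, 0.7]
gripper_width: -0.002
```

```bash
python3 - <<'E'
from st import *
s,r0=st(); pic("wrist","w6",(120,60,440,300));a=st()[0];pic("scene","s6",(180,140,380,290));b=st()[0]
p=(s["tool_pos"]+a["tool_pos"]+b["tool_pos"])/3; print(loc(p))
rows(range(39,72,3),p)
E
```

```text
t 6.15 P [0.5611 0.106  0.1983] loc [-0.0504  0.0002  0.1983] F [0.47 0.31 0.71] j [ 0.1   0.51  1.29 -0.1   2.21 -1.7 ] tilt 50.0
t 6.2 P [0.5611 0.106  0.1996] loc [-0.0503  0.0002  0.1996] F [ 1.79  0.46 -0.23] j [ 0.1   0.51  1.29 -0.1   2.21 -1.7 ] tilt 49.9
t 6.25 P [0.5614 0.106  0.199 ] loc [-0.0507  0.0003  0.199 ] F [ 0.37  0.53 -0.4 ] j [ 0.1   0.51  1.29 -0.1   2.21 -1.7 ] tilt 49.9
[-0.05044833  0.00022909  0.19897643]
39 [-0.0507  0.      0.1988] [0.0, 0.001, -0.0]
42 [-0.0456  0.      0.2048] [-0.01, -0.001, 0.012]
45 [-0.0403  0.      0.2103] [-0.02, -0.004, 0.023]
48 [-0.0348  0.      0.2156] [-0.031, -0.006, 0.033]
51 [-0.029   0.      0.2205] [-0.042, -0.008, 0.043]
54 [-0.0229  0.      0.2252] [-0.054, -0.01, 0.052]
57 [-0.0166  0.      0.2295] [-0.066, -0.013, 0.061]
60 [-0.0101  0.      0.2335] [-0.079, -0.015, 0.069]
63 [-0.0034  0.      0.2372] [-0.092, -0.018, 0.076]
66 [0.0035 0.     0.2405] [-0.106, -0.021, 0.083]
69 [0.0106 0.     0.2434] [-0.12, -0.024, 0.089]
```

View pics/w6.png

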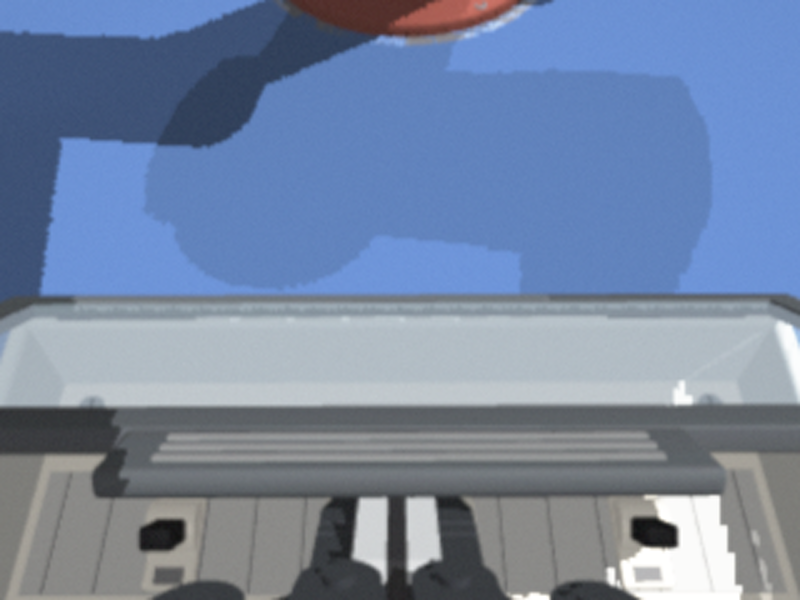

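View pics/s6.png

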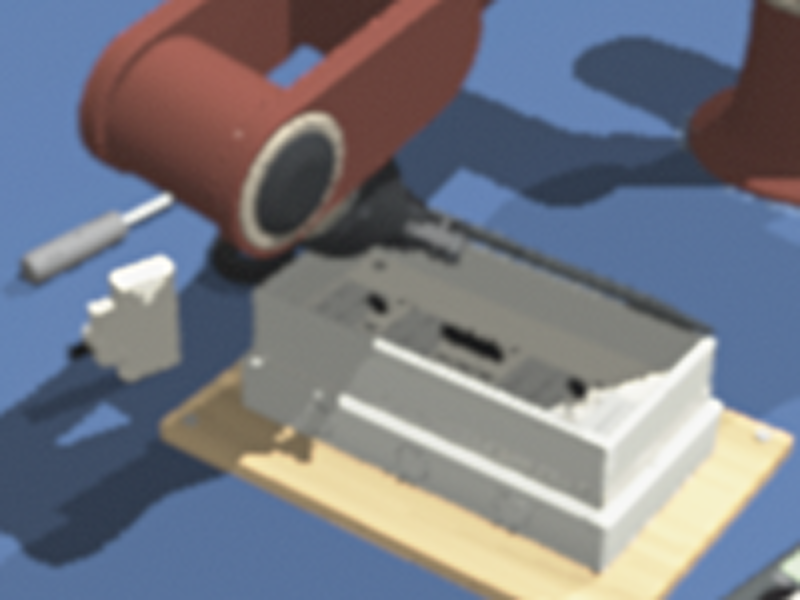

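Call:
{"name": "step_arm", "arguments": {"motion": [[-0.01,-0.002,0.012,0,0,0,255],[-0.02,-0.004,0.023,0,0,0,255],[-0.031,-0.006,0.033,0,0,0,255],[-0.042,-0.008,0.043,0,0,0,255],[-0.054,-0.01,0.052,0,0,0,255],[-0.066,-0.013,0.061,0,0,0,255],[-0.079,-0.015,0.069,0,0,0,255],[-0.092,-0.018,0.076,0,0,0,255],[-0.106,-0.021,0.083,0,0,0,255],[-0.12,-0.024,0.089,0,0,0,255]]}}

```text
time: 7.25
tool_pos: [0.5009, 0.094, 0.2425]
tool_rot: [-0.42, -0.09, 0.902, -0.042]
contact_force: [-0.1, 0.5, 0.0]
gripper_width: 0.001
```

```bash
python3 - <<'E'
from st import *
s,r0=st(); pic("wrist","w7",(120,60,440,300));a=st()[0];pic("scene","s7",(180,140,380,290));b=st()[0]
p=(s["tool_pos"]+a["tool_pos"]+b["tool_pos"])/3; print(loc(p))
rows(range(69,112,3),p)
E
```

```text
t 7.25 P [0.5009 0.094  0.2425] loc [1.100e-02 1.000e-04 2.425e-01] F [-0.05  0.49  0.03] j [ 0.09  0.34  1.44 -0.11  2.23 -1.71] tilt 50.0
t 7.3 P [0.5004 0.0939 0.2432] loc [1.150e-02 1.000e-04 2.432e-01] F [ 0.42  0.81 -0.23] j [ 0.09  0.34  1.44 -0.11  2.23 -1.71] tilt 50.0
t 7.35 P [0.5009 0.094  0.2429] loc [1.100e-02 1.000e-04 2.429e-01] F [ 0.42  0.54 -0.35] j [ 0.09  0.34  1.44 -0.11  2.23 -1.71] tilt 50.0
[1.12063345e-02 1.07253436e-04 2.42847563e-01]
69 [0.0106 0.     0.2434] [0.001, 0.0, 0.001]
72 [0.0178 0.     0.2459] [-0.013, -0.002, 0.006]
75 [0.0251 0.     0.2481] [-0.027, -0.005, 0.011]
78 [0.0326 0.     0.2499] [-0.042, -0.008, 0.014]
81 [0.0401 0.     0.2513] [-0.057, -0.011, 0.017]
84 [0.0477 0.     0.2523] [-0.072, -0.014, 0.019]
87 [0.0553 0.     0.2529] [-0.086, -0.017, 0.02]
90 [0.0629 0.     0.2531] [-0.101, -0.02, 0.02]
93 [0.0706 0.     0.2529] [-0.116, -0.023, 0.02]
96 [0.0782 0.     0.2523] [-0.131, -0.026, 0.019]
99 [0.0858 0.     0.2513] [-0.146, -0.029, 0.017]
102 [0.0933 0.     0.2499] [-0.161, -0.032, 0.014]
105 [0.1007 0.     0.2481] [-0.176, -0.035, 0.011]
108 [0.108  0.     0.2459] [-0.19, -0.038, 0.006]
111 [0.1153 0.     0.2434] [-0.204, -0.041, 0.001]
```

View pics/w7.png

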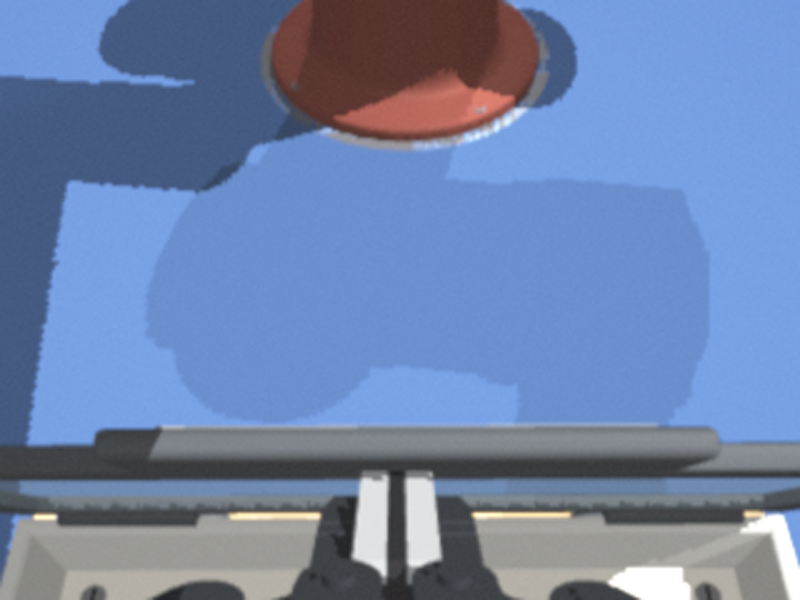

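View pics/s7.png

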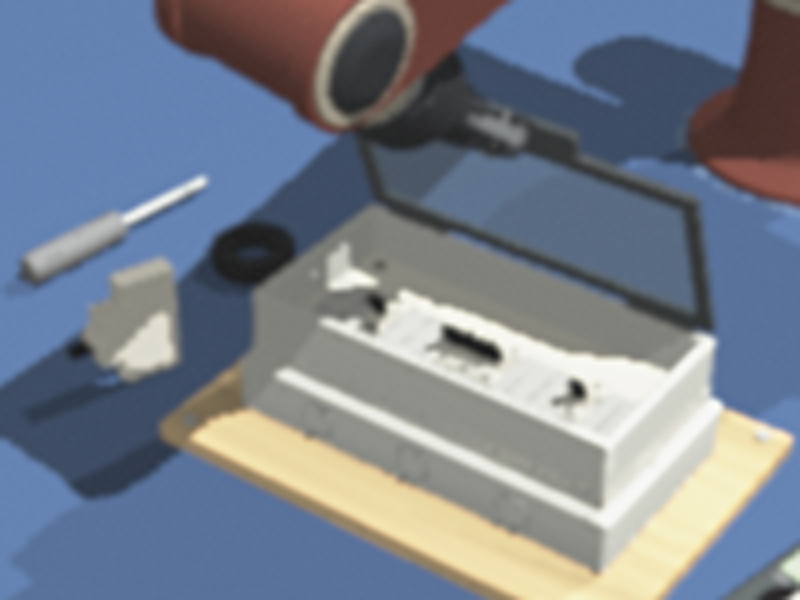

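Works as planned; continue past upright, slowing.

Call:
{"name": "step_arm", "arguments": {"motion": [[-0.013,-0.002,0.006,0,0,0,255],[-0.027,-0.005,0.011,0,0,0,255],[-0.042,-0.008,0.014,0,0,0,255],[-0.057,-0.011,0.017,0,0,0,255],[-0.07,-0.014,0.019,0,0,0,255],[-0.08,-0.016,0.02,0,0,0,255],[-0.09,-0.018,0.02,0,0,0,255],[-0.1,-0.02,0.02,0,0,0,255],[-0.108,-0.021,0.02,0,0,0,255],[-0.116,-0.023,0.02,0,0,0,255]]}}

```text
time: 8.35
tool_pos: [0.4432, 0.0826, 0.2521]
tool_rot: [-0.421, -0.09, 0.902, -0.042]
contact_force: [-0.3, 0.7, -0.1]
gripper_width: -0.002
```

Call:
{"name": "step_arm", "arguments": {"motion": [[-0.008,-0.0015,-0.0005,0,0,0,255],[-0.015,-0.003,-0.001,0,0,0,255],[-0.022,-0.0045,-0.002,0,0,0,255],[-0.03,-0.006,-0.003,0,0,0,255],[-0.03,-0.006,-0.003,0,0,0,255],[-0.03,-0.006,-0.003,0,0,0,255]]}}

```text
time: 8.95
tool_pos: [0.4285, 0.0796, 0.2507]
tool_rot: [-0.42, -0.09, 0.902, -0.042]
contact_force: [-0.3, -0.3, -0.7]
gripper_width: -0.003
```

```bash
python3 - <<'E'
from st import *
s,r0=st(); pic("wrist","w8",(120,60,440,300));a=st()[0];pic("scene","s8",(180,140,380,290));b=st()[0]
p=(s["tool_pos"]+a["tool_pos"]+b["tool_pos"])/3; print(loc(p))
E
```

```text
t 8.95 P [0.4285 0.0796 0.2507] loc [ 0.0849 -0.      0.2507] F [-0.31 -0.26 -0.67] j [ 0.07  0.17  1.62 -0.12  2.21 -1.72] tilt 50.0
t 9.0 P [0.4285 0.0796 0.2507] loc [0.0848 0.     0.2507] F [0.57 0.33 0.04] j [ 0.07  0.17  1.62 -0.12  2.21 -1.72] tilt 50.0
t 9.05 P [0.4286 0.0796 0.2507] loc [ 0.0847 -0.      0.2507] F [-0.49  0.38 -0.24] j [ 0.07  0.17  1.62 -0.12  2.21 -1.72] tilt 50.0
[ 8.48205075e-02 -1.22254688e-05  2.50733973e-01]
```

View pics/s8.png

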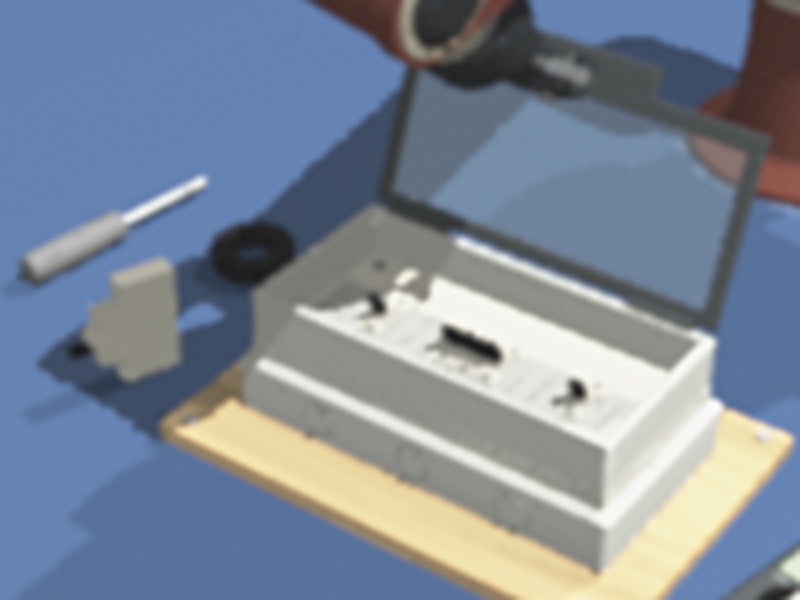

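View pics/w8.png

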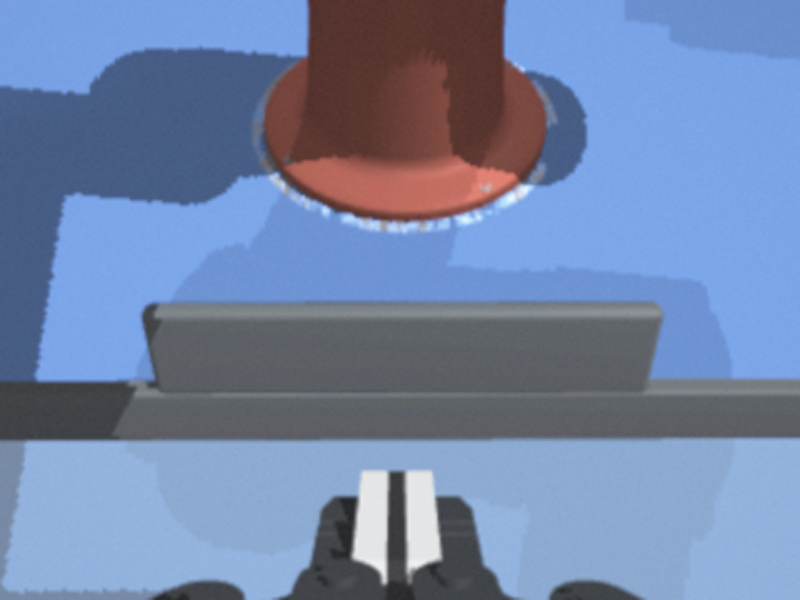

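```bash
python3 - <<'E'
from st import *
s,r0=st()
print(move((-.05,0,.25),rot(np.radians(10)),s["tool_pos"],r0))
E
```

```text
t 9.05 P [0.4286 0.0796 0.2507] loc [ 0.0847 -0.      0.2507] F [-0.49  0.38 -0.24] j [ 0.07  0.17  1.62 -0.12  2.21 -1.72] tilt 50.0
(array([0.56071909, 0.10615541, 0.25      ]), array([ 0.2642,  0.0531, -0.0015]), array([ 9.170e-02, -4.561e-01,  1.000e-04]))
```

Call:
{"name": "step_arm", "arguments": {"motion": [[0.08,0.016,0,0,0,0,255],[0.16,0.032,0,0,0,0,255],[0.24,0.048,0,0.02,-0.1,0,255],[0.264,0.053,0,0.04,-0.2,0,255],[0.264,0.053,0,0.06,-0.3,0,255],[0.264,0.053,0,0.08,-0.4,0,255],[0.264,0.053,0,0.092,-0.456,0,255],[0.264,0.053,0,0.092,-0.456,0,255],[0.264,0.053,0,0.092,-0.456,0,255]]}}

```text
time: 9.95
tool_pos: [0.5603, 0.106, 0.251]
tool_rot: [-0.087, -0.099, 0.991, -0.009]
contact_force: [-1.3, 1.2, -0.3]
gripper_width: -0.001
```

```bash
python3 - <<'E'
from st import *
s,r0=st(); f=pic("wrist","w9");print(eyes.pinpoint("main_tip","wrist")[:2],eyes.pinpoint("main","wrist")[:2])
L=[(-.015,0,.102),(0,0,.077),(-.015,-.023,.102),(-.015,.023,.102),(-.07,-.142,.115),(-.07,.142,.115),(.07,-.142,.115)]
print(wproj(L,f,s).round(1).tolist())
g=pic("top","t9");print(eyes.pinpoint("main_tip","top")[:2],proj(e2w((-.015,0,.102),POSE),"top"))
pic("scene","s9",(180,110,420,290)); st(); print(eyes.pinpoint("main_tip","scene")[:2],proj(e2w((-.015,0,.102),POSE),"scene"))
E
```

```text
t 9.95 P [0.5603 0.106  0.251 ] loc [-4.96e-02  1.00e-04  2.51e-01] F [-1.29  1.16 -0.29] j [ 0.07  0.03  1.61 -0.02  1.68 -1.7 ] tilt 10.1
[{'uv': [279.4, 185.8], 'p': 0.9}] []
[[277.2, 185.6], [277.2, 170.1], [301.4, 185.5], [253.0, 185.6], [430.4, 245.3], [123.9, 245.6], [438.1, 89.2]]
[] [[241.35393442 208.30132137]]
t 10.25 P [0.5609 0.1061 0.25  ] loc [-5.01e-02  1.00e-04  2.50e-01] F [-0.28  0.62 -0.07] j [ 0.07  0.03  1.61 -0.02  1.67 -1.7 ] tilt 10.1
[{'uv': [296.0, 223.7], 'p': 0.57}] [[296.97687354 223.68001497]]
```

View pics/w9.png

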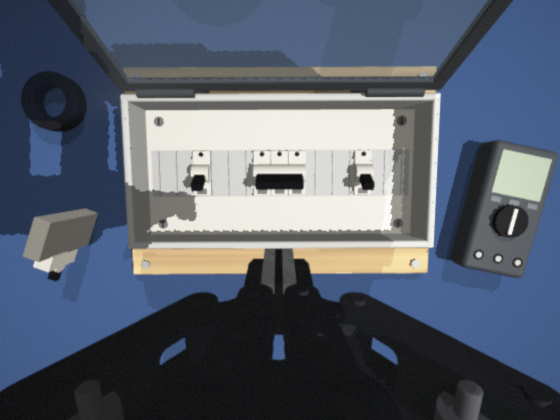

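View pics/s9.png

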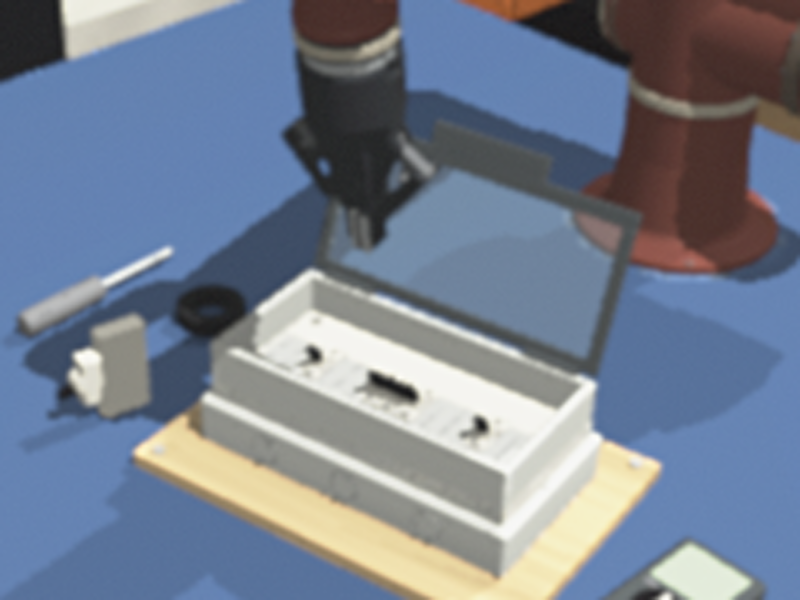

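Call:
{"name": "step_arm", "arguments": {"motion": [[-0.025,-0.005,-0.06,0,0,0,255],[-0.025,-0.005,-0.12,0,0,0,255],[-0.025,-0.005,-0.18,0,0,0,255],[-0.025,-0.005,-0.22,0,0,0,255],[-0.025,-0.005,-0.25,0,0,0,255],[-0.025,-0.005,-0.27,0,0,0,255],[-0.025,-0.005,-0.29,0,0,0,255],[-0.025,-0.005,-0.305,0,0,0,255],[-0.025,-0.005,-0.311,0,0,0,255],[-0.025,-0.005,-0.311,0,0,0,255]]}}

```text
time: 11.3
tool_pos: [0.5481, 0.1036, 0.0952]
tool_rot: [-0.087, -0.099, 0.991, -0.008]
contact_force: [-0.3, -0.2, 0.1]
gripper_width: -0.0
```

```bash
python3 - <<'E'
from st import *
s,r0=st(); f=pic("wrist","w10");pic("scene","s10",(180,110,420,290)); st()
E
```

```text
t 11.3 P [0.5481 0.1036 0.0952] loc [-0.0371 -0.      0.0952] F [-0.33 -0.15  0.15] j [ 0.06  0.13  1.77 -0.02  1.41 -1.7 ] tilt 10.0
t 11.4 P [0.5485 0.1036 0.0959] loc [-0.0375  0.0001  0.0959] F [ 0.41 -0.12  0.05] j [ 0.06  0.13  1.77 -0.02  1.41 -1.7 ] tilt 9.9
```

View pics/w10.png

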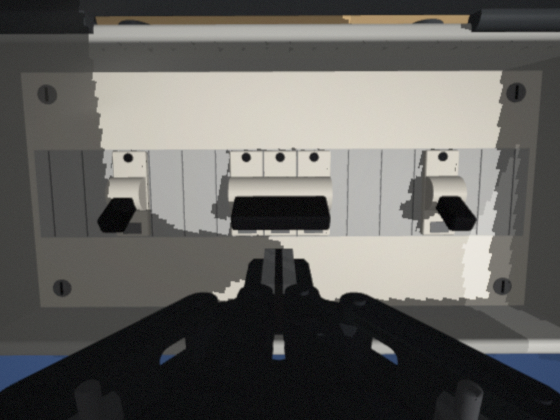

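View pics/s10.png

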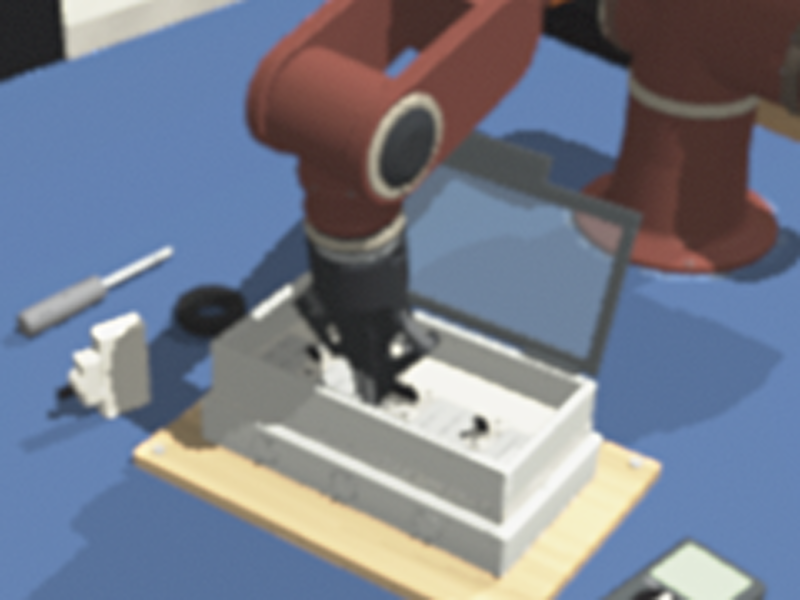

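Call:
{"name": "step_arm", "arguments": {"motion": [[-0.008,-0.0016,0,0,0,0,255],[-0.014,-0.0028,0,0,0,0,255],[-0.02,-0.004,0,0,0,0,255],[-0.026,-0.005,0,0,0,0,255],[-0.032,-0.0065,0,0,0,0,255],[-0.038,-0.0077,0,0,0,0,255],[-0.044,-0.0088,0,0,0,0,255],[-0.05,-0.01,0,0,0,0,255],[-0.056,-0.0113,0,0,0,0,255],[-0.061,-0.0123,0,0,0,0,255]]}}

```text
time: 12.4
tool_pos: [0.5169, 0.0974, 0.0947]
tool_rot: [-0.087, -0.099, 0.991, -0.008]
contact_force: [3.0, -0.5, -0.3]
gripper_width: -0.001
```

```bash
python3 - <<'E'
from st import *
s,r0=st(); f=pic("wrist","w11");st()
E
```

```text
t 12.4 P [0.5169 0.0974 0.0947] loc [-0.0054 -0.      0.0947] F [ 3.01 -0.48 -0.28] j [ 0.06  0.06  1.85 -0.02  1.4  -1.71] tilt 10.0
t 12.45 P [0.5165 0.0973 0.0946] loc [-0.0049 -0.      0.0946] F [2.37 0.04 0.31] j [ 0.06  0.06  1.85 -0.02  1.41 -1.71] tilt 10.1
```

View pics/w11.png

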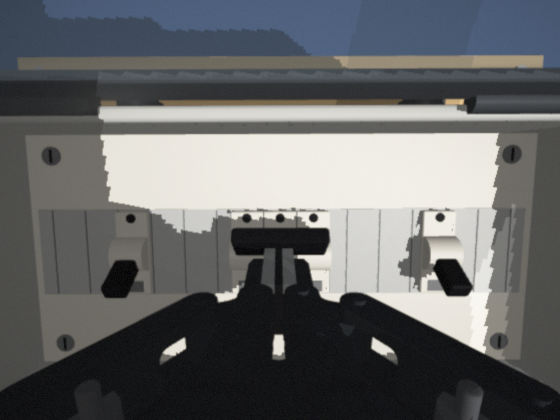

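Call:
{"name": "step_arm", "arguments": {"motion": [[-0.002,-0.0004,0,0,0,0,255],[-0.004,-0.0008,0,0,0,0,255],[-0.004,-0.0008,0,0,0,0,255]]}}

```text
time: 12.75
tool_pos: [0.5159, 0.0972, 0.0954]
tool_rot: [-0.086, -0.099, 0.991, -0.008]
contact_force: [4.9, 1.1, -0.2]
gripper_width: 0.004
```

Call:
{"name": "step_arm", "arguments": {"motion": [[-0.002,-0.0004,0,0,0,0,255],[-0.002,-0.0004,0,0,0,0,255]]}}

```text
time: 12.95
tool_pos: [0.5157, 0.0971, 0.0957]
tool_rot: [-0.085, -0.099, 0.991, -0.008]
contact_force: [6.5, 1.8, -0.4]
gripper_width: 0.002
```

Call:
{"name": "step_arm", "arguments": {"motion": [[-0.002,-0.0004,0,0,0,0,255],[-0.004,-0.0008,0,0,0,0,255],[-0.004,-0.0008,0,0,0,0,255]]}}

```text
time: 13.25
tool_pos: [0.5151, 0.0969, 0.0965]
tool_rot: [-0.083, -0.099, 0.992, -0.008]
contact_force: [7.9, 2.5, 0.3]
gripper_width: -0.002
```

```bash
python3 - <<'E'
from st import *
s,r0=st(); f=pic("wrist","w12",(200,190,360,310));s,_=st()
print(wproj([(.0147,0,.1025),(.0147,.023,.1025),(.0147,-.023,.1025),(.0114,0,.1047),(.018,0,.1002)],f,s).round(1).tolist())
E
```

```text
t 13.25 P [0.5151 0.0969 0.0965] loc [-0.0035  0.0001  0.0965] F [7.87 2.48 0.31] j [ 0.06  0.05  1.86 -0.02  1.4  -1.71] tilt 9.6
t 13.3 P [0.5151 0.0969 0.0965] loc [-0.0035  0.0001  0.0965] F [8.99 2.14 0.17] j [ 0.06  0.05  1.86 -0.02  1.4  -1.71] tilt 9.6
[[276.6, 230.7], [227.5, 230.8], [325.6, 230.7], [276.5, 238.6], [276.6, 223.0]]
```

View pics/w12.png

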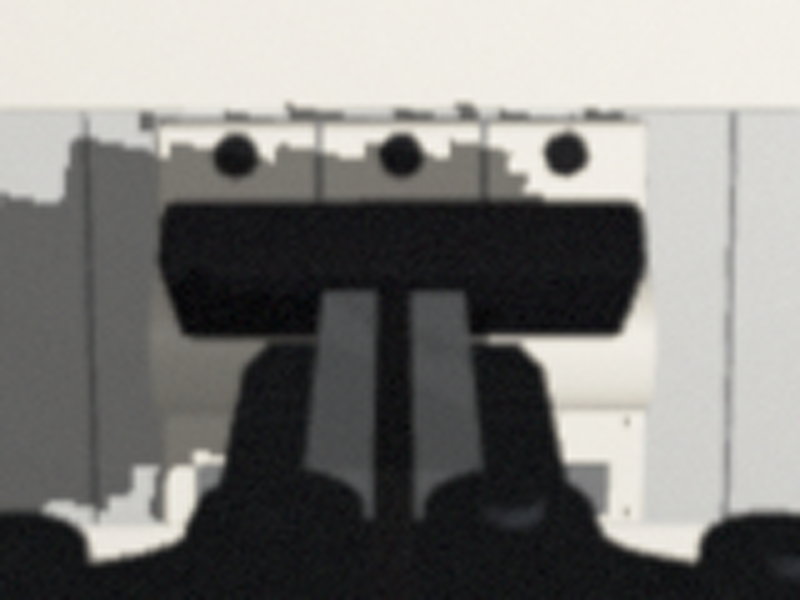

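```bash
python3 - <<'E'
from st import *
f=eyes.grab_frame("wrist");s,_=st()
print(wproj([(.0225,0,.081),(-.0225,0,.081),(.0225,.0265,.081),(.0225,-.0265,.081),(.063,0,.115)],f,s).round(1).tolist())
for a in (.8,.9,1.,1.1,1.2):
    ph=a-.6; u=np.array([np.sin(ph),np.cos(ph)]);v=np.array([np.cos(ph),-np.sin(ph)])
    pts=[np.array([0,.081])+.026*u+.004*k*v for k in (1,-1)]
    print(a,[p.round(4).tolist() for p in pts],wproj([(p[0],0,p[1]) for p in pts],f,s).round(1)[:,1])
E
```

```text
t 13.35 P [0.5151 0.0969 0.0965] loc [-0.0035  0.0001  0.0965] F [ 9.22  1.77 -0.58] j [ 0.06  0.05  1.86 -0.02  1.4  -1.71] tilt 9.6
[[276.7, 209.1], [276.8, 290.5], [227.0, 209.1], [326.4, 209.0], [276.3, 120.7]]
0.8 [[0.0091, 0.1057], [0.0012, 0.1073]] [244.  261.5]
0.9 [[0.0115, 0.1047], [0.0039, 0.107]] [238.4 255.8]
1.0 [[0.0138, 0.1034], [0.0064, 0.1065]] [232.9 250. ]
1.1 [[0.016, 0.1019], [0.009, 0.1057]] [227.8 244.3]
1.2 [[0.018, 0.1002], [0.0114, 0.1047]] [223.  238.6]
```

Call:
{"name": "step_arm", "arguments": {"motion": [[-0.003,-0.0006,0,0,0,0,255],[-0.006,-0.0012,0,0,0,0,255],[-0.01,-0.002,0,0,0,0,255],[-0.01,-0.002,0,0,0,0,255],[-0.01,-0.002,0,0,0,0,255]]}}

```text
time: 13.85
tool_pos: [0.5137, 0.0964, 0.0984]
tool_rot: [-0.079, -0.099, 0.992, -0.008]
contact_force: [16.6, 4.6, 1.1]
gripper_width: -0.0
```

```bash
python3 - <<'E'
from st import *
f=pic("wrist","w13",(200,190,360,310));s,_=st()
print(wproj([(.0225,0,.081),(-.0225,0,.081)],f,s).round(1).tolist())
for a in (.9,1.,1.1,1.2):
    ph=a-.6; u=np.array([np.sin(ph),np.cos(ph)]);v=np.array([np.cos(ph),-np.sin(ph)])
    pts=[np.array([0,.081])+.026*u+.004*k*v for k in (1,-1)]
    print(a,wproj([(p[0],0,p[1]) for p in pts],f,s).round(1)[:,1])
E
```

```text
t 13.9 P [0.5137 0.0964 0.0984] loc [-0.002   0.0002  0.0984] F [15.95  4.17  1.74] j [ 0.06  0.04  1.86 -0.02  1.39 -1.71] tilt 9.1
[[277.1, 211.1], [277.2, 291.4]]
0.9 [240.8 258.1]
1.0 [235.4 252.4]
1.1 [230.3 246.7]
1.2 [225.6 241.1]
```

View pics/w13.png

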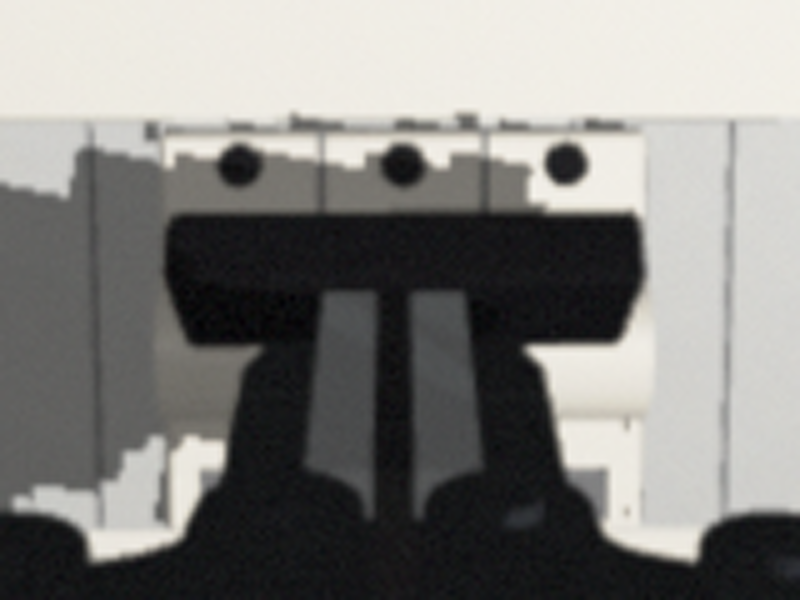

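Call:
{"name": "step_arm", "arguments": {"motion": [[0.02,0.004,0,0,0,0,255],[0.04,0.008,0,0,0,0,255],[0.066,0.013,0,0,0,0,255],[0.066,0.013,0.04,0,0,0,255],[0.066,0.013,0.1,0,0,0,255],[0.07,0.014,0.18,0,0,0,255],[0.09,0.018,0.26,0,0,0,255],[0.12,0.024,0.34,0,0,0,255],[0.16,0.032,0.38,0,0,0,255],[0.16,0.032,0.38,0,0,0,255]]}}

```text
time: 14.9
tool_pos: [0.5898, 0.1117, 0.2883]
tool_rot: [-0.085, -0.099, 0.991, -0.009]
contact_force: [0.3, -1.0, -0.2]
gripper_width: 0.002
```

```bash
python3 - <<'E'
from st import *
f=pic("wrist","w14");s,_=st()
for n in ("main_tip","way1_toggle","way2_toggle"):
  print(n,eyes.pinpoint(n,"wrist")[:3])
L=[(.0225,0,.081),(-.0225,0,.081),(.0147,0,.1025),(-.0147,0,.1025),(-.07,0,.115),(.07,0,.115)]
print(wproj(L,f,s).round(1).tolist())
for a in (1.,1.1,1.2):
    ph=a-.6; u=np.array([np.sin(ph),np.cos(ph)]);v=np.array([np.cos(ph),-np.sin(ph)])
    pts=[np.array([0,.081])+.026*u+.004*k*v for k in (1,-1)]
    print(a,wproj([(p[0],0,p[1]) for p in pts],f,s).round(1)[:,1])
a=f["pixels"][120:260,180:380,::-1];cv2.imwrite("pics/w14c.png",cv2.resize(a,None,fx=4,fy=4,interpolation=cv2.INTER_CUBIC))
pic("scene","s14",(180,110,420,290)); pic("top","t14")
E
```

```text
t 14.95 P [0.588  0.1115 0.2855] loc [-7.780e-02  2.000e-04  2.855e-01] F [-0.1   0.13 -0.15] j [ 0.07  0.08  1.5  -0.02  1.73 -1.7 ] tilt 10.0
main_tip [{'uv': [279.5, 130.1], 'p': 0.8}]Traceback (most recent call last):
  File "<stdin>", line 4, in <module>
ValueError: it knows: cover_hinge, cover_tab, enclosure, main, main_tip, meter, screwdriver, spare_breaker, tape, way
```

```bash
python3 - <<'E'
from st import *
f=pic("wrist","w15");s,_=st()
print(eyes.pinpoint("main_tip","wrist")[:3])
L=[(.0225,0,.081),(-.0225,0,.081),(-.07,0,.115),(.07,0,.115)]
print(wproj(L,f,s).round(1).tolist())
for a in (0,1.,1.1,1.2):
    ph=a-.6; u=np.array([np.sin(ph),np.cos(ph)]);v=np.array([np.cos(ph),-np.sin(ph)])
    pts=[np.array([0,.081])+.026*u+.004*k*v for k in (1,0,-1)]
    print(a,wproj([(p[0],0,p[1]) for p in pts],f,s).round(1)[:,1])
a=f["pixels"][80:220,180:380,::-1];cv2.imwrite("pics/w15c.png",cv2.resize(a,None,fx=4,fy=4,interpolation=cv2.INTER_CUBIC))
pic("scene","s15",(180,110,420,290)); pic("top","t15")
E
```

```text
t 15.05 P [0.5861 0.1113 0.2825] loc [-0.0759 -0.      0.2825] F [-0.25  0.11 -1.17] j [ 0.07  0.08  1.51 -0.02  1.73 -1.7 ] tilt 10.3
[{'uv': [281.6, 130.9], 'p': 0.84}]
[[277.0, 126.4], [277.1, 167.9], [277.0, 213.9], [276.9, 71.1]]
0 [156.3 159.7 163. ]
1.0 [131.6 135.1 138.5]
1.1 [129.7 132.9 136.1]
1.2 [127.9 130.9 133.8]
```

View pics/w15c.png

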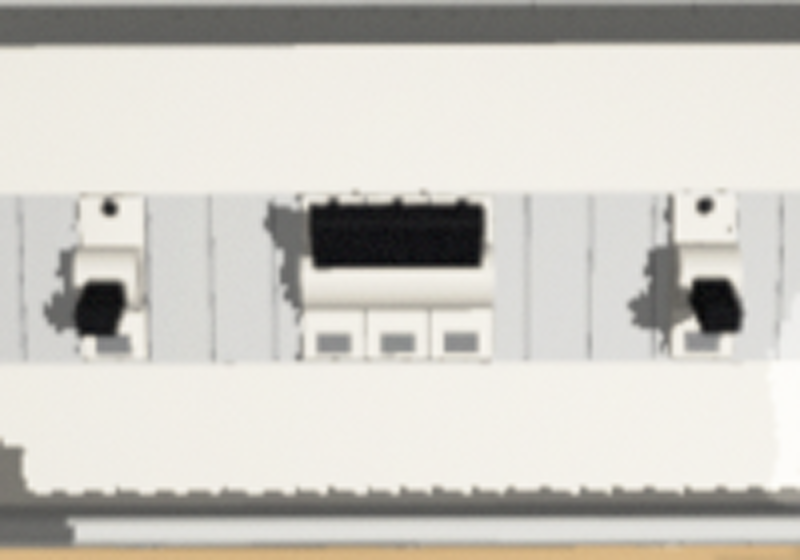

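View pics/s15.png

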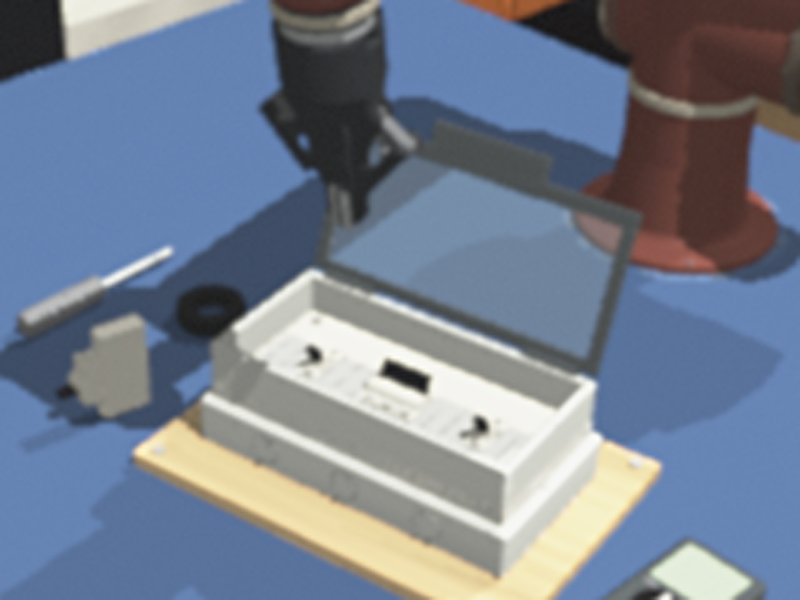

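View pics/t15.png

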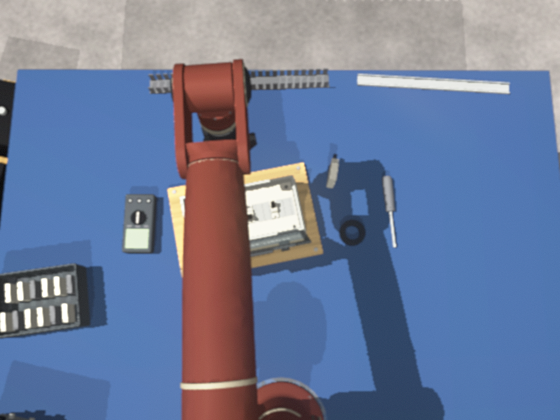

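```bash
python3 - <<'E'
from plant import manip
print(manip.job_done())
E
```

```text
the job is handed in; nothing more can be done
None
```

The cover is open and resting on its stop, and the main breaker is pushed to ON. I handed the job in at about 15 s of the 51 s allowed.

**Cover:** With the fingers shut and tilted 50°, I lifted the tab from below and followed its arc past upright. It then fell open onto its stop and stayed there in every later picture.

**Main breaker:** I pushed its toggle towards the hinge until it no longer moved. Contact force rose from about 3 N to 16 N, and the last 1.4 mm of travel did not shift the toggle relative to the breaker. I then backed the arm clear, with nothing touching the robot at hand-in.

**Last checks:**
- **Main toggle:** the network's tip position fits fully ON (1.2 rad). My own edge measurement gave about 1.15 rad after correcting for a 2 mm offset in my estimate of the box position. That is within its uncertainty of roughly 0.08 rad, so I took it as fully ON.
- **Single-pole breakers:** both still lean to OFF.
- **Loose things:** the meter, spare breaker, tape and screwdriver appear where they were at the start.
- **Detector gaps:** I could not check the single-pole toggles by network because it does not know those names. In the top view the arm hid part of the box.

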